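# Set the rolling mill ready to feed

### The job

The feed slot in the rolling mill's roller opens upward only when the star wheel's wooden-handled spoke points straight up. Turn the star wheel, either way round, by gently pushing its spokes round with the fingertips, until that spoke points straight up, and leave the wheel standing still. Leave everything else on the table where it is.

Things in the scene. Friction and masses are not known exactly. Their poses are not given: they have to be found in the camera images.
- mill: Bench rolling mill bolted to the table: dark base plate 150 x 150 mm, two grey upright cheeks (tops at 190 mm, bolt heads to 196 mm) with two steel rollers between. Origin on the table under the middle; x points from the star wheel side into the mill, z up. The front cheek's face is 43 mm on the wheel side of the origin (a brass bearing cap stands 6 mm out). It does not move.
- hub (a point): Hub centre of the star wheel, in the mid-plane of the spokes, 100 mm in front of the mill's origin, 145 mm above the table. Does not turn: x along the axle into the mill, y left, z up; the wheel turns in its y-z plane. No rim: five slippery (friction 0.3) round spokes 12 mm thick, 72 degrees apart, one wooden-handled, four plain with bare ends 95 mm from the axis. Hub 42 mm wide, 30 mm long.
- star_wheel (a joint): Angle of the star wheel (rad): 0 when the wooden-handled spoke points straight up, growing clockwise as seen from the robot (top moves right, to -y of the hub); every 2 pi is up again. Turns both ways without stops against slight friction (0.15 N m) and stays where left. A spoke within 45 degrees of upright sweeps sideways easily; leaning further over it may bind against the finger.
- handle_end (a point): Outer end of the wooden-handled spoke, 120 mm from the wheel's axis; its z axis points outward along the spoke. The turned wooden handle is the only one: 38 mm long, 28 mm thick at most, from 82 to 120 mm from the axis. Turns with the wheel.
- powder_box: Bystander: small round brass box, 65 x 59 x 42 mm, loose, beside the mill on its right; origin under its middle.
- polish_brush: Bystander: wooden brush, 111 x 34 x 16 mm, lying loose in front of the mill at the left; origin under its middle.
- dish_n: Bystander: small stack of brass plates tied together, 83 mm diameter, 27 mm high, loose, near the robot; origin under its middle.
- chasing_hammer: Bystander: hammer, 206 mm long, lying loose at the right; origin under its middle.

How it is judged:
At the end, for the whole second after the job is handed in: The wooden-handled spoke points straight up within 0.1 rad (about 6 degrees), the wheel is still, and the four loose bystanders are within 15 mm of where they started (angle between handle_end's own z axis and vertical below 0.1 rad and velocity of joint star_wheel between -0.05 and 0.05 rad/s and distance of each of powder_box, polish_brush, dish_n, chasing_hammer from where it was at the start of the episode below 0.015 m); the robot touches nothing.
It fails at once if a bystander is pushed away, lifted or carried (moved by more than 25 mm) (distance of any of powder_box, polish_brush, dish_n, chasing_hammer from where it was at the start of the episode above 0.025 m).
It fails at once if the mill or its wheel is forced or squeezed (fingers press on it with more than 40 N) (contact force between the fingers and mill above 40 N).
It also fails if it takes over 54 s, if anything falls off the work surface, if the arm or the gripper's body presses on something with over 40 N, if the wrist force passes 120 N, or if a joint passes its speed limit or range.

### The arm

A 6-joint arm with a two-finger parallel gripper is mounted at the origin on a cart in front of the work surface, level with it; the furniture and walls round the work are solid. World frame = base frame: x ahead of the robot, y to its left, z up, the work surface at z = 0. Lengths are in m, angles in rad, forces in N, time in s.
With the tool pointing down it reaches from about 0.35 to 0.975 m from the base axis. Payload 4.9 kg.
Tool frame: the origin (TCP) lies on the mounting face of the last link; the fingertips stand 173 mm ahead of it and the grasp point (between the pads) lies 155 mm ahead of it; x points along the fingers, z is the direction in which the jaws open and shut, and the axes are right-handed (so a half turn about x gives the same grasp; the last joint's range is limited). The gripper opens to 85 mm and grips with 20 to 120 N. Pads are 22 mm wide; open, the fingers measure 114 mm over their backs; the gripper's body (76 mm by 85 mm) begins 54 mm behind the grasp point. The pads swing forward as they close: fully open they stand 13 mm farther back than shut.
Start: joints at [1.143, 0.053, 1.613, -0, 1.476, -0.119], TCP at [0.19, 0.595, 0.405] pointing down, gripper open.
Joint ranges: [-3.01, 3.01], [-1.01, 2.22], [0.06, 2.58], [-1.02, 4.17], [0.09, 2.62], [-3.14, 3.14]. Speed limits (rad/s): [2.57, 2.57, 3.14, 3.14, 3.14, 3.14].

### API

Orientations are given as a rotation vector (axis times angle).
In Python, from station import get_obs, get_image, get_calibration, finish_job, look_for, masks_of, tip_of gives the robot as it stands.
- The arm moves only by the tool carry_out, never from a script. Its argument "increments" is a list of rows, each a list of 3 entries, a list of its own where there are three numbers: the turn, a rotation vector about the world's x, y, z in units of 0.1 rad (1.0 is 0.1 rad), then the shift along the world's x, y, z in units of 20 mm (1.0 is 20 mm), then the opening, from 0 (shut) to 1 (fully open). A call has 1 to 8 rows; each row shifts and turns the pose as measured when the row begins; what a row does not reach is not made up. A row lasts 1/10 s, in which the tool goes at most 50 mm and 8.59 degrees, less where a joint would pass 70% of its speed; a pose out of reach is approached as far as the arm can. A call with a number of a shift or a turn outside -1 to 1 is refused whole. A call with a gripper value outside its range is refused whole. The fingers move at their own pace and stop on an object; "squeeze" is the grip in N (left out, the last holds). Time passes only in rows, so rows that do not move let the fingers close. It gives the time, the measured TCP pose, the force and the opening at its end, in the units of the state.
- get_obs(): the state, without advancing time (a new reading comes with each control period).
- get_image(name): name is "scene" or "top"; returns (picture, depth): 384x512x3 uint8, blue, green, red; 384x512 float32, m along the optical axis (not along the pixel's ray), 0 where there is no reading.
- get_calibration(name): a dict with "fx", "fy", "cx", "cy" (pixels), "position" and "orientation" of the camera in the world. Camera axes: x right, y down, z forward; pixel columns grow to the right and rows downward; lengths in m; the calibration is good to about 2 mm. A picture is of the moment at which its call begins. get_calibration takes no time and is no camera call.
- finish_job(): hands the job in, once; it reports no verdict.
Trained networks look in the newest picture that a camera, given by its name, has taken for a name from the list of things; names that differ only in an ending like _2 or _b are one class to them, and where a whole thing is asked for, a point or a joint stands for the part that bears it (a point fixed in the world has none). Each returns a list of dicts, best first, with "p" (0 to 1); they miss things now and then, are a little off and sometimes report something else, mostly with a low value. They report only what shows in the picture. A call takes as long as a camera call.
- look_for(camera, query): "centre" ([column, row] in pixels, amid what is visible of it).
- masks_of(camera, query): "region" (384x512 bool, what is visible of it) and "centre" ([column, row] in pixels, amid what is visible of it).
- tip_of(camera, query): "centre" ([column, row] in pixels: a listed point, or the origin of a listed thing).
The state is a dict: "t": time; "q": joint angles; "dq": joint speeds; "effort": joint torques, N m; "tool_pos": TCP position; "tool_rot": TCP orientation; "contact_force": force on the tool from outside, world axes, zero at the start; "wrist_torque": the same for the moment, N m; "opening": finger opening in m.
Only numpy, scipy, OpenCV 4.12 (cv2) and the standard library are available. Lean on these libraries where they do the work, as an engineer would, in place of code of your own. Each camera call takes 0.05 s, during which the arm holds its last target.

## Working session

There is one attempt and no reset: what is moved stays moved. The work goes in short steps, Python scripts to look and compute and a tool call to move; the robot and the scene stay as the last step left them, time stands still between calls to the robot, and variables do not carry over. Pictures are saved under pics/ and viewed, and the job is handed in when it is done.

Besides the shell and the picture viewer there is one more tool, called after "Request:" in YAML: its name, and indented under it one key for each argument. carry_out: Moves the arm, as the interface text tells. Shifts and turns lie within -1 to 1; 1 stands for 20 mm of shift or 0.1 rad of turn. Its arguments: {"type":"object","properties":{"increments":{"type":"array","items":{"type":"array"}},"squeeze":{"type":"number"}},"required":["increments"]}

```bash
mkdir -p pics; ls
cat > h.py <<'E'
from station import *
import numpy as np, cv2
from scipy.spatial.transform import Rotation as R
def cam(n):
    c=get_calibration(n); o=np.array(c['orientation'],float)
    M=R.from_rotvec(o).as_matrix() if o.shape==(3,) else (o if o.shape==(3,3) else R.from_quat(o).as_matrix())
    return c,M,np.array(c['position'])
def px2w(n,u,v,d):
    c,M,p=cam(n); return p+M@(np.array([(u-c['cx'])/c['fx'],(v-c['cy'])/c['fy'],1])*d)
def w2px(n,P):
    c,M,p=cam(n); q=M.T@(np.array(P)-p); return np.array([c['cx']+c['fx']*q[0]/q[2],c['cy']+c['fy']*q[1]/q[2]])
E
python3 - <<'E'
from h import *
o=get_obs(); print(o)
for n in ('scene','top'):
    print(get_calibration(n))
    im,d=get_image(n); cv2.imwrite(f'pics/{n}0.png',im); np.save(f'{n}0.npy',d)
    for q in ('hub','handle_end','mill','powder_box','polish_brush','dish_n','chasing_hammer'):
        r=tip_of(n,q)[:2]
        for x in r:
            print(n,q,x['p'],x['centre'])
E
```

```text
pics
{'t': 0.0, 'q': array([ 1.14300706e+00,  5.33533091e-02,  1.61431878e+00,  1.79897892e-05,
        1.47601050e+00, -1.19037218e-01]), 'dq': array([-6.98619246e-05, -2.68825638e-03,  9.27437375e-04, -5.39073338e-04,
       -7.73981194e-04,  1.19699123e-03]), 'effort': array([-1.24998160e-04, -3.93719566e+01, -3.70157647e+01,  2.90909611e-05,
        7.52463442e-03, -2.37542645e-05]), 'tool_pos': array([0.1898231 , 0.59518617, 0.40345005]), 'tool_rot': array([-0.97991158,  1.34146929,  0.97823832]), 'contact_force': array([0.58672359, 0.07580161, 0.50443021]), 'wrist_torque': array([ 0.04903988,  0.05763764, -0.06747995]), 'opening': 0.08478941416148804}
{'fx': 413.12906575444504, 'fy': 413.12906575444504, 'cx': 254.08696130356023, 'cy': 188.72300366899756, 'position': array([ 0.06002064, -0.64217626,  0.96431525]), 'orientation': array([-2.26858227,  0.86055549, -0.32604668])}
scene hub 0.91 [220.7, 174.0]
scene handle_end 0.58 [214.9, 190.6]
scene mill 0.66 [252.3, 193.1]
scene powder_box 0.61 [271.9, 221.9]
scene dish_n 0.73 [205.6, 254.6]
scene chasing_hammer 0.84 [308.5, 316.0]
{'fx': 381.1501801322204, 'fy': 381.1501801322204, 'cx': 255.2324014284374, 'cy': 194.336976335466, 'position': array([ 0.42909194, -0.1241084 ,  1.35238965]), 'orientation': array([-2.18772636,  2.16592117, -0.08005825])}
top hub 0.62 [209.6, 197.9]
top handle_end 0.62 [202.7, 199.0]
top mill 0.97 [219.1, 168.7]
top powder_box 0.48 [253.3, 176.6]
top dish_n 0.74 [243.2, 246.7]
top chasing_hammer 0.79 [336.0, 219.8]
```

Run:
```python
import cv2
a=cv2.imread('pics/scene0.png');b=cv2.imread('pics/top0.png')
cv2.imwrite('pics/scene0z.png',cv2.resize(a[110:290,130:350],None,fx=3.3,fy=3.3,interpolation=cv2.INTER_CUBIC))
cv2.imwrite('pics/top0z.png',cv2.resize(b[110:290,130:370],None,fx=3.2,fy=3.2,interpolation=cv2.INTER_CUBIC))
```

```text
(no output)
```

View pics/scene0.png

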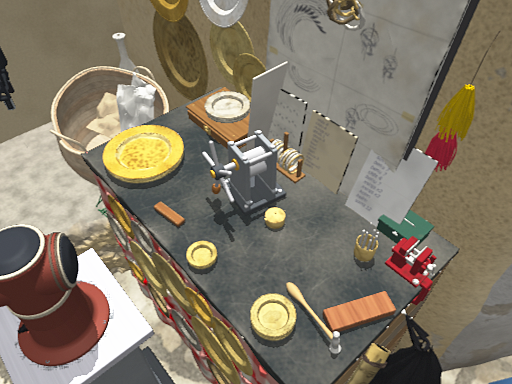

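View pics/scene0z.png

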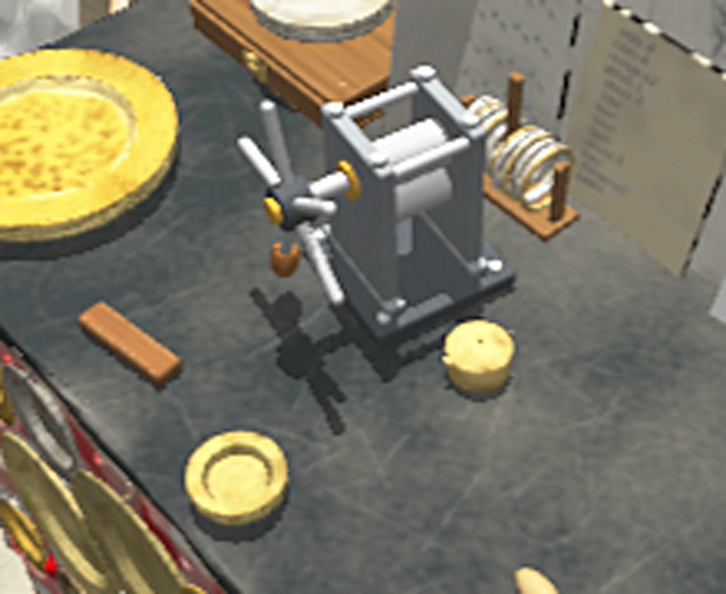

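View pics/top0z.png

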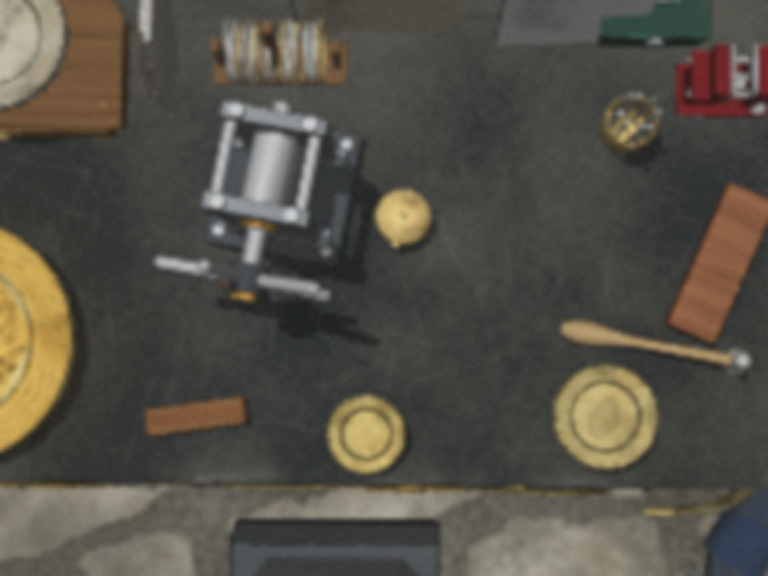

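Run:
```python
from h import *
def ray(n,u,v):
    c,M,p=cam(n); d=M@np.array([(u-c['cx'])/c['fx'],(v-c['cy'])/c['fy'],1]); return p,d/np.linalg.norm(d)
def tri(a,b):
    (p,d),(q,e)=ray('scene',*a),ray('top',*b)
    s=np.linalg.lstsq(np.stack([d,-e],1),q-p,rcond=None)[0]
    A=p+s[0]*d;B=q+s[1]*e; return (A+B)/2,np.linalg.norm(A-B)
S=lambda x,y:(130+x/3.3-.35,110+y/3.3-.35); T=lambda x,y:(130+x/3.2-.35,110+y/3.2-.35)
print('hub',tri((220.7,174.0),(209.6,197.9)))
print('hub end cap',tri(S(272,208),T(243,296)))
print('mill orig',px2w('top',219.1,168.7,1.35))
# bolt heads: scene near-right front (378,162), front-left(332,110), back-left(424,73), back-right(468,117)
for s,t in (((378,160),(297,215)),((332,108),(213,200)),((424,73),(232,108)),((470,117),(317,123))):
    print('bolt',tri(S(*s),T(*t)))
# base bolts
print('basebolts',tri(S(494,265),T(345,145)),tri(S(393,305),T(327,250)))
d=np.load('top0.npy')
for nm,t in (('box',(403,217)),('brush',(196,416)),('dish',(367,433)),('hammer',(650,342)),('hamhead',(738,360)),('leftspoke',(160,262)),('rightspoke',(322,295)),('leftin',(205,268)),('rightin',(265,282))):
    u,v=T(*t); print(nm,px2w('top',u,v,d[int(round(v)),int(round(u))]))
d=np.load('scene0.npy')
for nm,t in (('upL',(245,145)),('upR',(267,105)),('right',(328,206)),('lowR',(336,298)),('handle',(285,265))):
    u,v=S(*t); print(nm,px2w('scene',u,v,d[int(round(v)),int(round(u))]))
```

```text
hub (array([0.51624477, 0.02791248, 0.14636115]), np.float64(0.006191777652869429))
hub end cap (array([0.50011155, 0.04101589, 0.15279638]), np.float64(0.0009784789541196087))
mill orig [0.62694399 0.0148639  0.01497988]
bolt (array([ 0.57347047, -0.01435415,  0.20092479]), np.float64(0.002672061908637533))
bolt (array([0.58885806, 0.06616465, 0.1952912 ]), np.float64(0.00024581533478688564))
bolt (array([0.67895569, 0.04985778, 0.19386461]), np.float64(0.0005478357256544226))
bolt (array([ 0.66025661, -0.03204511,  0.20805248]), np.float64(0.004198947879482642))
basebolts (array([ 0.67495951, -0.05097303,  0.02925931]), np.float64(0.002155140220872064)) (array([ 0.55976734, -0.03633003,  0.04862185]), np.float64(0.008888739806900017))
box [ 0.59342757 -0.11488295  0.04279092]
brush [0.37626103 0.10870855 0.01600144]
dish [ 0.35987406 -0.07796543  0.01645199]
hammer [ 0.46164652 -0.3845318   0.02337081]
hamhead [ 0.44262616 -0.46742083  0.06942579]
leftspoke [0.5330197  0.12522444 0.14747728]
rightspoke [ 0.50478992 -0.0325976   0.09771672]
leftin [0.52039336 0.06562942 0.23423113]
rightin [0.51251594 0.0177411  0.17041087]
upL [0.53083648 0.11929849 0.15165969]
upR [0.5239599  0.06687773 0.23581769]
right [ 0.50634684 -0.03068385  0.20493694]
lowR [ 0.50300227 -0.03714835  0.10290876]
handle [0.51645692 0.05494542 0.05852923]
```

```bash
cat > fit.py <<'E'
from h import *
from scipy.optimize import least_squares
def cloud(n,d,box=((.45,.62),(-.11,.18),(.02,.29))):
    c,M,p=cam(n); v,u=np.mgrid[0:384,0:512]; 
    P=np.stack([(u-c['cx'])/c['fx']*d,(v-c['cy'])/c['fy']*d,d],-1)@M.T+p
    ok=(d>0)
    for i,(a,b) in enumerate(box): ok&=(P[...,i]>a)&(P[...,i]<b)
    return P[ok],ok
def toW(P,hx,hy,yaw):
    Q=P-np.array([hx,hy,.145]); c,s=np.cos(yaw),np.sin(yaw)
    return np.stack([c*Q[:,0]+s*Q[:,1],-s*Q[:,0]+c*Q[:,1],Q[:,2]],1)
def resid(P,hx,hy,yaw,th):
    W=toW(P,hx,hy,yaw); best=np.full(len(P),9.)
    for k in range(5):
        a=th+k*2*np.pi/5; e=np.array([0,-np.sin(a),np.cos(a)])
        L=np.clip(W@e,.025,.095 if k else .118)
        D=np.linalg.norm(W-L[:,None]*e,axis=1)
        r=np.where((L>.082)&(k==0),.0125,.006)
        best=np.where(abs(D-r)<abs(best),D-r,best)
    return best
def fit(P,x0,fixed=None):
    f=(lambda x:resid(P,*x)) if fixed is None else (lambda x:resid(P,*fixed,x[0]))
    return least_squares(f,x0,loss='cauchy',f_scale=.003)
E
python3 - <<'E'
from fit import *
P=[]
for n in('scene','top'):
    p,ok=cloud(n,np.load(n+'0.npy')); 
    W=toW(p,.52,.036,-.19); k=(abs(W[:,0])<.025)&(np.hypot(W[:,1],W[:,2])<.13)&(np.hypot(W[:,1],W[:,2])>.03); P.append(p[k]); print(n,k.sum())
for Q in P+[np.vstack(P)]:
    b=min((fit(Q,[.52,.036,-.19,np.radians(-163+s)]) for s in(-10,0,10)),key=lambda r:r.cost)
    print(b.x,np.degrees(b.x[3]),b.cost,np.median(abs(resid(Q,*b.x))))
o=get_obs(); print(R.from_rotvec(o['tool_rot']).as_matrix().round(3))
E
```

```text
scene 407
top 206
[ 0.52011923  0.0376906  -0.18001264 -2.84232883] -162.85344568985215 0.000675413196282744 0.0013905845386521908
[ 0.51734641  0.03758208 -0.17190091 -2.84869943] -163.21845455440626 0.0002428130818869541 0.0009934589145607683
[ 0.51927052  0.03783414 -0.17880187 -2.84423833] -162.9628522705828 0.001034497776646403 0.0015135073313281558
[[ 0.    -0.953  0.304]
 [-0.     0.304  0.953]
 [-1.    -0.     0.   ]]
```

Request:
carry_out:
  increments:
    - [[0,0,-0.6],[0.6,-1,0.4],0]
    - [[0,0,-0.6],[0.6,-1,0.4],0]
    - [[0,0,-0.6],[0.6,-1,0.4],0]
    - [[0,0,-0.6],[0.6,-1,0.4],0]
    - [[0,0,-0.6],[0.7,-1,0],0]
    - [[0,0,-0.6],[0.7,-1,0],0]
    - [[0,0,-0.6],[0.7,-1,0],0]
    - [[0,0,-0.6],[0.7,-1,0],0]
  squeeze: 20

```text
t: 1.6
tool_pos: [0.2951, 0.4311, 0.4382]
tool_rot: [-0.6, 1.485, 0.602]
contact_force: [-0.7, -0.1, -0.3]
opening: -0.0004
```

Request:
carry_out:
  increments:
    - [[0,0,-0.6],[0.7,-1,0],0]
    - [[0,0,-0.6],[0.7,-1,0],0]
    - [[0,0,-0.6],[0.7,-1,0],0]
    - [[0,0,-0.6],[0.7,-1,0],0]
    - [[0,0,-0.6],[0.7,-1,0],0]
    - [[0,0,-0.6],[0.7,-1,0],0]
    - [[0,0,-0.6],[0.7,-1,0],0]
    - [[0,0,-0.6],[0.7,-1,0],0]

```text
t: 2.4
tool_pos: [0.4104, 0.2637, 0.4397]
tool_rot: [-0.209, 1.555, 0.212]
contact_force: [-0.4, -0.6, -0.5]
opening: 0.0002
```

Request:
carry_out:
  increments:
    - [[0,0,-0.6],[0.8,-0.95,0],0]
    - [[0,0,-0.6],[0.8,-0.95,0],0]
    - [[0,0,-0.6],[0.8,-0.95,0],0]
    - [[0,0,-0.6],[0.8,-0.95,0],0]
    - [[0,0,-0.6],[0.8,-0.95,0],0]
    - [[0,0,-0.6],[0.8,-0.95,0],0]
    - [[0,0,-0.6],[0.8,-0.95,0],0]
    - [[0,0,-0.6],[0.6,-0.8,0],0]

```text
t: 3.2
tool_pos: [0.5386, 0.107, 0.4411]
tool_rot: [0.184, 1.554, -0.182]
contact_force: [-0.1, -0.5, -0.2]
opening: -0.0001
```

```bash
cat > st.py <<'E'
from fit import *
HX,HY,YAW=.5193,.0378,-.179
def tool():
    o=get_obs(); M=R.from_rotvec(o['tool_rot']).as_matrix(); tip=o['tool_pos']+.173*M[:,0]
    w=toW(tip[None],HX,HY,YAW)[0]
    print('t',o['t'],'tip wheel mm',(w*1000).round(1),'z yaw deg',np.degrees(np.arctan2(M[1,2],M[0,2])).round(1),'x ax',M[:,0].round(3),'F',np.round(o['contact_force'],1)); return w
def look(tag,guess,cams=('scene','top'),w=None):
    P=[]
    for n in cams:
        im,d=get_image(n); z=(slice(110,230),slice(150,310)); cv2.imwrite(f'pics/{tag}_{n}.png',cv2.resize(im[z],None,fx=4,fy=4,interpolation=cv2.INTER_CUBIC))
        p,ok=cloud(n,d); W=toW(p,HX,HY,YAW); r=np.hypot(W[:,1],W[:,2]); k=(abs(W[:,0])<.025)&(r<.13)&(r>.03)
        if w is not None: k&=~((abs(W[:,1]-w[1])<.022)&(W[:,2]>w[2]-.008))
        p=p[k]; P.append(p)
        b=min((fit(p,[np.radians(g)],(HX,HY,YAW)) for g in guess+np.arange(-30,31,6)),key=lambda r:r.cost)
        print(n,len(p),'theta deg',np.degrees(b.x[0]).round(2),'med',np.median(abs(resid(p,HX,HY,YAW,b.x[0]))).round(4))
E
python3 - <<'E'
from st import *
w=tool(); look('a',-163,w=w)
E
```

```text
t 3.2 tip wheel mm [  8.2  71.8 123.1] z yaw deg -13.4 x ax [ 0.009  0.    -1.   ] F [-0.1 -0.5 -0.2]
scene 409 theta deg -162.92 med 0.0015
top 195 theta deg -163.25 med 0.0016
```

View pics/a_scene.png

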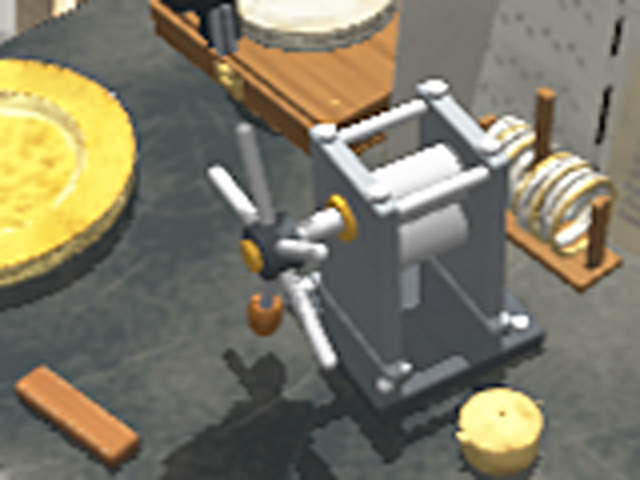

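View pics/a_top.png

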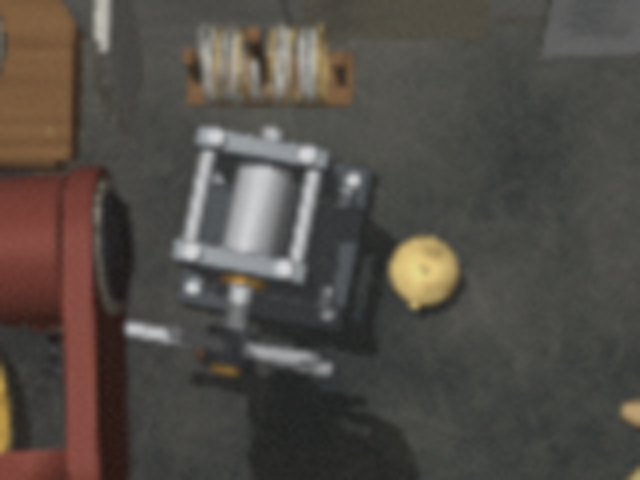

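Request:
carry_out:
  increments:
    - [[0,0,0.3],[-0.4,0.1,-0.5],0]
    - [[0,0,0.2],[0,0,-0.8],0]
    - [[0,0,0],[0,0,-0.8],0]
    - [[0,0,0],[0,0,-0.8],0]
    - [[0,0,0],[0,0,-0.7],0]
    - [[0,0,0],[0,0,0],0]

```text
t: 3.9
tool_pos: [0.5264, 0.1116, 0.3602]
tool_rot: [0.136, 1.563, -0.133]
contact_force: [-0.4, -0.5, -0.3]
opening: 0.0
```

Run:
```python
from st import *
w=tool(); look('b',-163,('scene',),w=w)
```

```text
t 3.9 tip wheel mm [-5.5 74.3 42.2] z yaw deg -9.8 x ax [ 0.004  0.001 -1.   ] F [-0.4 -0.5 -0.3]
scene 410 theta deg -163.02 med 0.0016
```

View pics/b_scene.png

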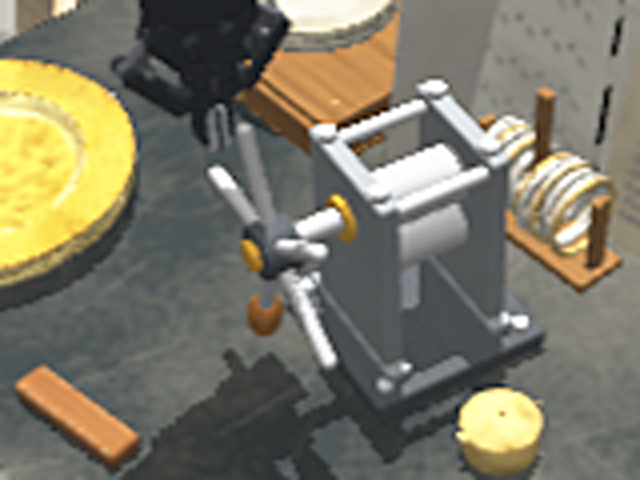

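Request:
carry_out:
  increments:
    - [[0,0,0],[0.3,0,0.6],0]
    - [[0,0,0],[-0.1,-0.5,0],0]
    - [[0,0,0],[-0.1,-0.5,0],0]
    - [[0,0,0],[-0.1,-0.4,0],0]
    - [[0,0,0],[-0.1,-0.4,0],0]
    - [[0,0,0],[0,-0.4,0],0]

```text
t: 4.55
tool_pos: [0.5256, 0.0651, 0.3791]
tool_rot: [0.137, 1.553, -0.13]
contact_force: [-1.3, 2.5, 1.1]
opening: 0.0002
```

Run:
```python
from st import *
w=tool(); look('c',-160,('scene',),w=w)
```

```text
t 4.55 tip wheel mm [ 3.5 29.  61.1] z yaw deg -9.8 x ax [ 0.014  0.004 -1.   ] F [-1.3  2.5  1.1]
scene 369 theta deg -151.61 med 0.0016
```

View pics/c_scene.png

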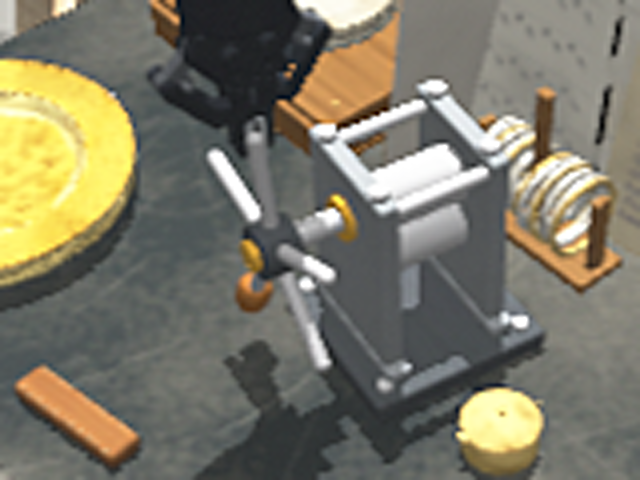

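Request:
carry_out:
  increments:
    - [[0,0,0],[-0.1,-0.5,-0.15],0]
    - [[0,0,0],[-0.1,-0.5,-0.15],0]
    - [[0,0,0],[-0.1,-0.5,-0.1],0]
    - [[0,0,0],[-0.1,-0.5,0],0]
    - [[0,0,0],[-0.1,-0.5,0],0]
    - [[0,0,0],[-0.1,-0.5,0],0]

```text
t: 5.2
tool_pos: [0.5127, 0.0001, 0.3702]
tool_rot: [0.139, 1.553, -0.128]
contact_force: [0.0, 3.2, 1.5]
opening: -0.0002
```

Run:
```python
from st import *
w=tool(); look('d',-110,w=w)
```

```text
t 5.2 tip wheel mm [  2.5 -36.8  52.2] z yaw deg -9.8 x ax [ 0.015  0.006 -1.   ] F [0.  3.2 1.5]
scene 309 theta deg -97.93 med 0.0018
top 33 theta deg -97.14 med 0.0018
```

View pics/d_scene.png

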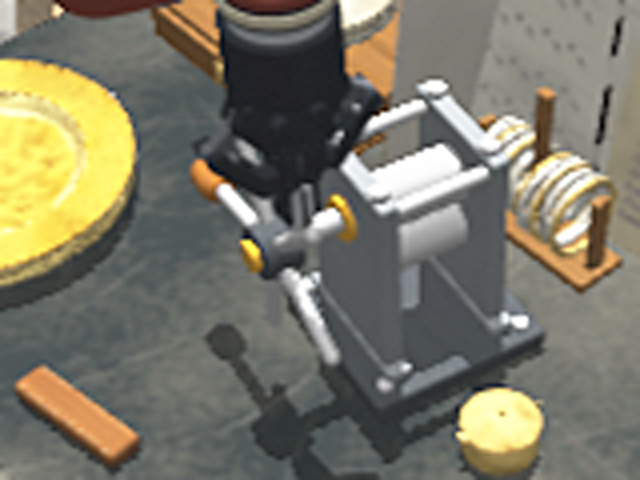

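Request:
carry_out:
  increments:
    - [[0,0,0],[0,0.2,0.5],0]
    - [[0,0,0],[0,0,1],0]
    - [[0,0,0],[0,0,1],0]
    - [[0,0,0],[0,0.1,1],0]
    - [[0,0,0],[0.1,0.9,0],0]
    - [[0,0,0],[0.1,0.9,0],0]
    - [[0,0,0],[0.2,1,0],0]
    - [[0,0,0],[0.2,1,0],0]

```text
t: 6.1
tool_pos: [0.5239, 0.0826, 0.4479]
tool_rot: [0.135, 1.552, -0.142]
contact_force: [-0.2, 0.8, -1.3]
opening: 0.0002
```

Run:
```python
from st import *
w=tool()
```

```text
t 6.1 tip wheel mm [ -0.9  44.4 129.9] z yaw deg -10.1 x ax [ 0.014 -0.006 -1.   ] F [-0.2  0.8 -1.3]
```

Request:
carry_out:
  increments:
    - [[0,0,0],[0.2,0.8,0],0]
    - [[0,0,0],[0.2,0.7,0],0]
    - [[0,0,0],[0,0,-0.8],0]
    - [[0,0,0],[0,0,-0.8],0]
    - [[0,0,0],[0,0,-0.8],0]
    - [[0,0,0],[0,0,-0.8],0]
    - [[0,0,0],[0,0,-0.2],0]
    - [[0,0,0],[0,0,0],0]

```text
t: 6.9
tool_pos: [0.5306, 0.1145, 0.3728]
tool_rot: [0.129, 1.556, -0.144]
contact_force: [0.3, 0.1, 1.1]
opening: -0.0
```

Run:
```python
from st import *
w=tool(); look('e',-98,('scene',),w=w)
```

```text
t 6.9 tip wheel mm [-0.5 75.9 54.9] z yaw deg -10.0 x ax [ 0.01  -0.011 -1.   ] F [0.3 0.1 1.1]
scene 425 theta deg -96.69 med 0.0015
```

View pics/e_scene.png

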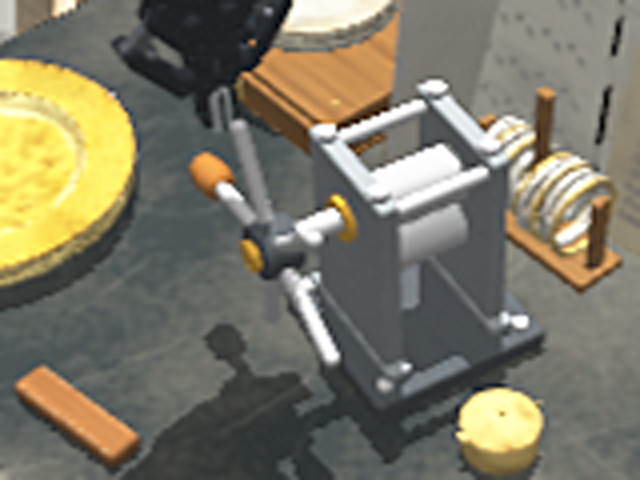

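Request:
carry_out:
  increments:
    - [[0,0,0],[-0.1,-0.5,0],0]
    - [[0,0,0],[-0.1,-0.5,0],0]
    - [[0,0,0],[-0.1,-0.5,0],0]
    - [[0,0,0],[-0.1,-0.5,0],0]
    - [[0,0,0],[-0.1,-0.5,0],0]
    - [[0,0,0],[-0.1,-0.5,0],0]

```text
t: 7.55
tool_pos: [0.5185, 0.0503, 0.3778]
tool_rot: [0.132, 1.547, -0.141]
contact_force: [0.5, 3.4, 0.7]
opening: -0.0001
```

Run:
```python
from st import *
w=tool()
```

```text
t 7.55 tip wheel mm [ 0.4 11.5 59.8] z yaw deg -10.0 x ax [ 0.018 -0.007 -1.   ] F [0.5 3.4 0.7]
```

Request:
carry_out:
  increments:
    - [[0,0,0],[-0.1,-0.5,-0.1],0]
    - [[0,0,0],[-0.1,-0.5,-0.1],0]
    - [[0,0,0],[-0.1,-0.5,-0.1],0]
    - [[0,0,0],[-0.1,-0.5,0],0]

```text
t: 7.95
tool_pos: [0.5097, 0.0068, 0.3713]
tool_rot: [0.133, 1.547, -0.139]
contact_force: [0.8, 3.1, 1.3]
opening: 0.0001
```

Run:
```python
from st import *
w=tool(); look('f',-35,w=w)
```

```text
t 7.95 tip wheel mm [ -0.5 -32.5  53.3] z yaw deg -10.0 x ax [ 0.019 -0.006 -1.   ] F [0.8 3.1 1.3]
scene 275 theta deg -29.71 med 0.0015
top 20 theta deg -30.79 med 0.0009
```

View pics/f_scene.png

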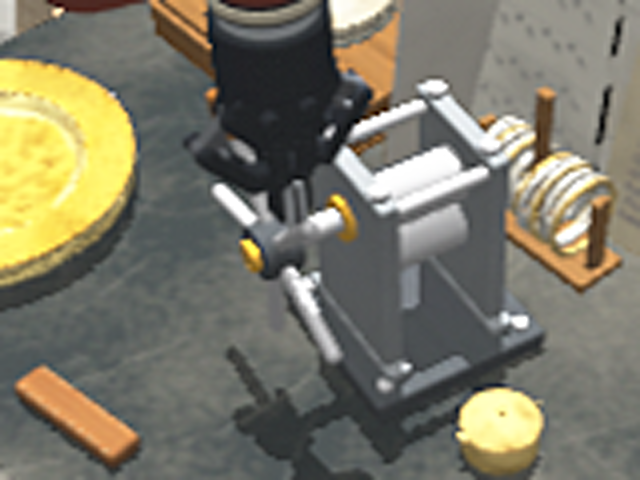

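Request:
carry_out:
  increments:
    - [[0,0,0],[0,0.2,0.5],0]
    - [[0,0,0],[0,0,1],0]
    - [[0,0,0],[0,0,1],0]
    - [[0,0,0],[0,0,1],0]
    - [[0,0,0],[0,0,0.6],0]
    - [[0,0,0],[0,0,0],0]

```text
t: 8.65
tool_pos: [0.5088, 0.0105, 0.4576]
tool_rot: [0.129, 1.55, -0.147]
contact_force: [0.1, 0.1, 1.3]
opening: 0.0001
```

Request:
carry_out:
  increments:
    - [[0,0,0],[0.2,0.9,0],0]
    - [[0,0,0],[0.2,0.9,0],0]
    - [[0,0,0],[0.2,0.9,0],0]
    - [[0,0,0],[0.2,0.9,0],0]
    - [[0,0,0],[0.1,0.9,0],0]
    - [[0,0,0],[0.1,0.9,0],0]
    - [[0,0,0],[0.1,0.8,0],0]
    - [[0,0,0],[0,0,0],0]

```text
t: 9.45
tool_pos: [0.5305, 0.1396, 0.4507]
tool_rot: [0.125, 1.56, -0.152]
contact_force: [-1.1, -0.7, -0.1]
opening: -0.0003
```

Run:
```python
from st import *
w=tool(); look('g',-30,('scene',),w=w)
```

```text
t 9.45 tip wheel mm [ -5.8  99.3 132.7] z yaw deg -10.1 x ax [ 0.005 -0.018 -1.   ] F [-1.1 -0.7 -0.1]
scene 449 theta deg -28.34 med 0.0015
```

View pics/g_scene.png

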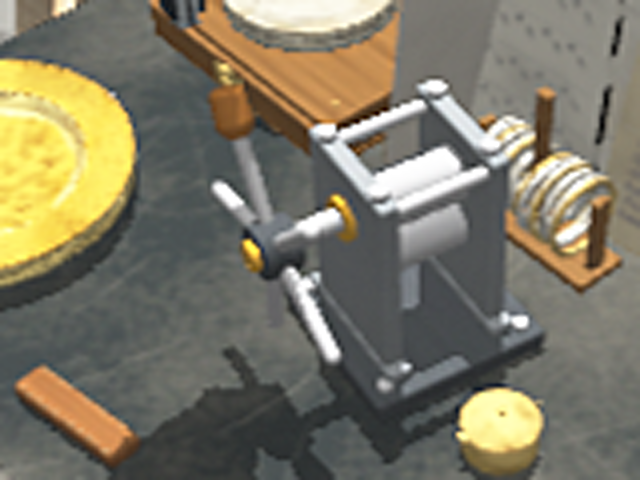

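Request:
carry_out:
  increments:
    - [[0,0,0],[0.2,0,-0.8],0]
    - [[0,0,0],[0.1,0,-0.8],0]
    - [[0,0,0],[0,0,-0.8],0]
    - [[0,0,0],[0,0,-0.6],0]
    - [[0,0,0],[0,0,0],0]

```text
t: 10.0
tool_pos: [0.5359, 0.1364, 0.3818]
tool_rot: [0.125, 1.565, -0.157]
contact_force: [0.5, -0.3, -0.9]
opening: -0.0003
```

Run:
```python
from st import *
w=tool(); look('h',-30,('scene',),w=w)
```

```text
t 10.0 tip wheel mm [-0.7 96.5 63.8] z yaw deg -10.3 x ax [-0.001 -0.02  -1.   ] F [ 0.5 -0.3 -0.9]
scene 452 theta deg -28.37 med 0.0015
```

View pics/h_scene.png

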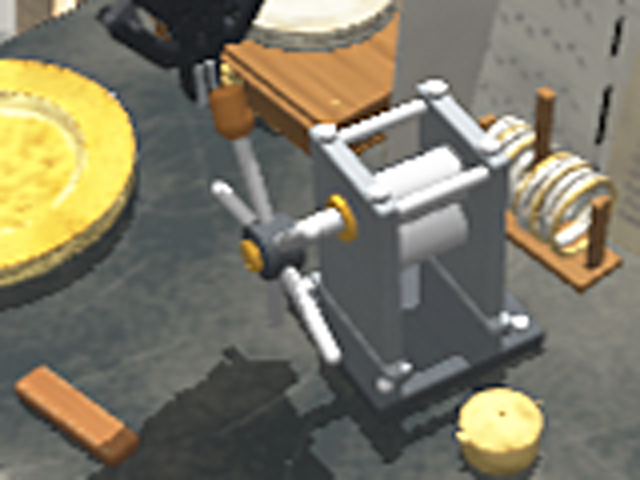

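Request:
carry_out:
  increments:
    - [[0.2,0,0],[-0.1,-0.5,0],0]
    - [[0,0,0],[-0.1,-0.5,0],0]
    - [[0,0,0],[-0.1,-0.5,0],0]
    - [[0,0,0],[-0.1,-0.4,0],0]
    - [[0,0,0],[0,-0.3,0],0]
    - [[0,0,0],[0,-0.2,0],0]

```text
t: 10.65
tool_pos: [0.528, 0.0847, 0.3875]
tool_rot: [0.145, 1.558, -0.137]
contact_force: [-0.4, 2.2, 2.0]
opening: 0.0001
```

Run:
```python
from st import *
w=tool(); look('i',-15,w=w)
```

```text
t 10.65 tip wheel mm [ 1.5 48.8 69.5] z yaw deg -10.3 x ax [ 0.009  0.005 -1.   ] F [-0.4  2.2  2. ]
scene 441 theta deg -12.93 med 0.0015
top 151 theta deg -12.55 med 0.0015
```

Request:
carry_out:
  increments:
    - [[0,0,0],[-0.1,-0.4,-0.1],0]
    - [[0,0,0],[-0.1,-0.3,-0.1],0]
    - [[0,0,0],[0,-0.2,0],0]
    - [[0,0,0],[0,0,0],0]

```text
t: 11.15
tool_pos: [0.5236, 0.0655, 0.382]
tool_rot: [0.144, 1.56, -0.137]
contact_force: [-0.3, 0.5, -0.0]
opening: -0.0
```

Run:
```python
from st import *
w=tool(); look('j',0,w=w)
```

```text
t 11.15 tip wheel mm [ 0.3 28.9 64. ] z yaw deg -10.3 x ax [ 0.006  0.004 -1.   ] F [-0.3  0.5 -0. ]
scene 436 theta deg -2.16 med 0.0015
top 114 theta deg -2.04 med 0.0016
```

View pics/j_scene.png

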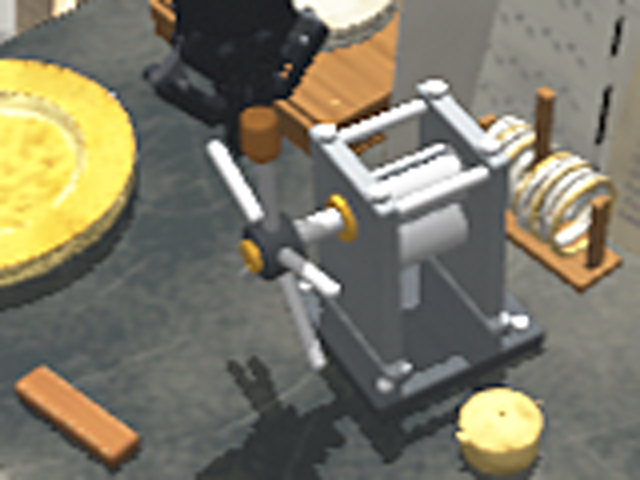

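Handle nearly upright at (260,130), slot visible in the roller. About −2°; a nudge of 3–4 mm more, then back off.

Request:
carry_out:
  increments:
    - [[0,0,0],[0,-0.2,0],0]
    - [[0,0,0],[0,0,0],0]

```text
t: 11.45
tool_pos: [0.5236, 0.0617, 0.3818]
tool_rot: [0.143, 1.561, -0.137]
contact_force: [-0.0, 0.6, 0.1]
opening: 0.0
```

Request:
carry_out:
  increments:
    - [[0,0,0],[0.1,0.5,0],0]
    - [[0,0,0],[0.2,0.9,0],0]
    - [[0,0,0],[0.2,0.9,0],0]
    - [[0,0,0],[0.2,0.9,0],0]
    - [[0,0,0],[0,0,0],0]

```text
t: 11.95
tool_pos: [0.5384, 0.1292, 0.382]
tool_rot: [0.144, 1.559, -0.139]
contact_force: [0.6, -0.8, -0.2]
opening: -0.0
```

Run:
```python
from st import *
w=tool(); look('k',0,w=w)
P=[]
for n in('scene','top'):
    im,d=get_image(n); p,_=cloud(n,d); W=toW(p,HX,HY,YAW); r=np.hypot(W[:,1],W[:,2]); p=p[(abs(W[:,0])<.025)&(r<.13)&(r>.03)]; P.append(p)
Q=np.vstack(P); b=fit(Q,[HX,HY,YAW,0.]); print('free',b.x,np.degrees(b.x[3]))
d0={'scene':cv2.imread('pics/scene0.png'),'top':cv2.imread('pics/top0.png')}
for n in d0:
    im,_=get_image(n); cv2.imwrite(f'pics/{n}_end.png',im)
    for q in ('powder_box','polish_brush','dish_n','chasing_hammer'):
        r=masks_of(n,q)[:1]; print(n,q,[(x['p'],x['centre']) for x in r])
```

```text
t 11.95 tip wheel mm [ 3.7 94.  64. ] z yaw deg -10.3 x ax [ 0.007  0.002 -1.   ] F [ 0.6 -0.8 -0.2]
scene 443 theta deg 0.02 med 0.0015
top 244 theta deg 0.68 med 0.0019
free [ 0.51926711  0.0377979  -0.17998356  0.00520151] 0.2980247659730305
scene powder_box [(0.83, [272.8, 221.8])]
scene polish_brush [(0.6, [172.1, 214.0])]
scene dish_n [(0.63, [200.7, 251.7])]
scene chasing_hammer [(0.69, [324.9, 330.3])]
top powder_box [(0.55, [210.2, 190.6])]
top polish_brush [(0.51, [191.2, 240.4])]
top dish_n [(0.6, [243.5, 245.8])]
top chasing_hammer [(0.63, [327.6, 216.9])]
```

View pics/k_scene.png

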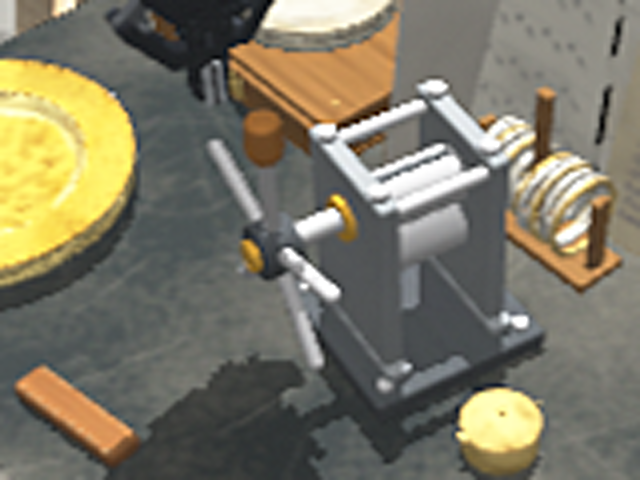

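Run:
```python
import cv2
a=cv2.imread('pics/scene0.png').astype(int);b=cv2.imread('pics/scene_end.png').astype(int)
# background template match per bystander
import numpy as np
for n,(x0,y0,x1,y1) in dict(box=(262,204,288,232),brush=(150,198,188,230),dish=(182,236,222,274),hammer=(282,276,350,356)).items():
    t=a[y0:y1,x0:x1].astype('uint8'); s=b[y0-10:y1+10,x0-10:x1+10].astype('uint8')
    r=cv2.matchTemplate(s,t,cv2.TM_CCOEFF_NORMED); m=cv2.minMaxLoc(r); print(n,m[1],np.array(m[3])-10)
```

```text
box 0.9992159008979797 [0 0]
brush 0.9671761393547058 [0 0]
dish 0.8825542330741882 [0 0]
hammer 0.9991846084594727 [0 0]
```

The handle is upright at zoomed (262,135) with the slot on top. The fingers are clear of it at (215,85), and the bystanders have not moved.

```bash
python3 -c "
from station import *
print(finish_job())"
```

```text
the job is handed in; nothing more can be done
None
```

The wooden-handled spoke now points straight up, and the job is handed in. I turned the wheel clockwise about 163° in three pushes, two on plain spokes and the last on the handle. I then backed the fingertips off to about 70 mm from the handle.

**Final checks**
- **Wheel angle:** fits to the depth images gave 0.0° from the scene camera and 0.7° from the top camera. Both together gave 0.3°, against a limit of about 6°.
- **Wheel at rest:** I did not measure its speed directly. It was standing free of the fingers when I looked.
- **Forces:** readings between moves stayed under about 4 N.
- **Bystanders:** all four matched their starting positions in the scene picture with no shift. The match for the dish was weaker (0.88), probably because of the arm's shadow.
- **One disagreement:** the network placed the powder box on the mill in the last top picture. That looks like a false detection, because the scene camera showed the box unmoved.
- **Time:** about 12.5 s of the 54 s allowed.

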